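# Find the binding castor of a computer trolley by feel and pull it

### The job

The computer trolley lies upside down on the desk because one of its four castors drags. First turn every wheel on by a good bit, about a tenth of a turn or more, with a light fingertip on its tread, feeling its drag, and leave it turned; then pull out the castor whose wheel binds, holding it by its steel fork rather than by the wheel, and put it in the cardboard tray. Leave the three free-running castors seated in the trolley, press no wheel hard, and do not disturb the other things on the desk.

Things in the scene. Friction and masses are not known exactly. Their poses are not given: they have to be found in the camera images.
- trolley: Mobile stand for a desktop computer, grey plastic, upside down on the desk, fixed. 170 mm (its x) by 230 mm (its y), 72 mm high. Origin: on the desk under its centre, z up. In its flat upper face (72 mm above the desk) are four round sockets 11 mm wide, at x = +-62 mm, y = +-90 mm, each holding a castor's stem.
- castor_1: Steel swivel castor, wheel up, 115 g; all four forks are alike, any one may bind. Origin: on the stem's axis at the seat of the swivel head (36 mm across), on the trolley's upper face; z along the stem to the wheel. Stem 10 mm across, 28 mm long, loose in its socket, held by weight alone: swivels, rocks 2 degrees, pulls straight up. Fork and axle: see castor_2.
- castor_2: Like castor_1. On all: two flat steel fork cheeks, outer faces 27 mm apart across y, rise beside the wheel to the axle at x = 16, z = 40 mm; round the axle they are discs of 25 mm diameter (top at z = 52 mm). Hold the castor by these cheeks at about x = 13, z = 35 mm. The swivel direction (x) of each castor is arbitrary.
- castor_3: Like castor_1 and castor_2.
- castor_4: Like castor_1 and castor_2.
- wheel_1: Wheel of castor_1: 18 mm wide, rubber tread, replaced over the years, so 43 to 50 mm diameter. Origin: its centre; y is the axle (the castor's y). Top of tread 61 to 65 mm above the trolley's face. A fingertip pressed on the tread's top with 5 to 8 N and moved along the castor's x turns it by friction. The plain axle bears no hard push: keep below 20 N, knocks included.
- wheel_2: Wheel of castor_2: 18 mm wide, rubber tread, replaced over the years, so 43 to 50 mm diameter. Origin: its centre; y is the axle (the castor's y). Top of tread 61 to 65 mm above the trolley's face. Drag felt at the tread: under 0.4 N if free, about 3 N if binding. Neither kind coasts: the wheel stops when the finger leaves it. True of all four.
- wheel_3: Wheel of castor_3: 18 mm wide, rubber tread, replaced over the years, so 43 to 50 mm diameter. Origin: its centre; y is the axle (the castor's y). Top of tread 61 to 65 mm above the trolley's face. See wheel_1 and wheel_2.
- wheel_4: Wheel of castor_4: 18 mm wide, rubber tread, replaced over the years, so 43 to 50 mm diameter. Origin: its centre; y is the axle (the castor's y). Top of tread 61 to 65 mm above the trolley's face. See wheel_1 and wheel_2.
- spin_1 (a joint): Angle of wheel_1 about its axle, rad, 0 at the start, endless both ways; positive when the top of the tread goes towards the castor's +x.
- spin_2 (a joint): Angle of wheel_2 about its axle, rad, 0 at the start, endless both ways; positive when the top of the tread goes towards the castor's +x.
- spin_3 (a joint): Angle of wheel_3 about its axle, rad, 0 at the start, endless both ways; positive when the top of the tread goes towards the castor's +x.
- spin_4 (a joint): Angle of wheel_4 about its axle, rad, 0 at the start, endless both ways; positive when the top of the tread goes towards the castor's +x.
- tray: Open tray of brown board, fixed to the desk, 200 mm (its x) by 140 mm (its y), 45 mm high, walls and floor 4 to 5 mm. Origin: on the desk under its centre, z up. For the castor to be scrapped.
- desk_phone: Black desk telephone, 200 by 150 by 62 mm, origin under its centre; bystander.
- notebook: Worn notebook, 150 by 110 by 18 mm, origin under its centre; bystander.
- mobile: White mobile phone lying flat, 145 by 70 by 9 mm, origin under its centre; bystander.
- mug: White mug, 80 mm across, 95 mm high, handle at its +y, origin under its centre; bystander.
Not all that is in view belongs to the job. Leave any turquoise look-alike of the castor_2 alone.

How it is judged:
By the outcome, as a careful person would: the job done as asked, in the order asked, and still so for the second after the job is handed in, with the robot touching nothing.
It also fails if it takes over 70 s, if anything falls off the work surface, if the arm or the gripper's body presses on something with over 40 N, if the wrist force passes 120 N, or if a joint passes its speed limit or range.

### The arm

A 6-joint arm with a two-finger parallel gripper is mounted at the origin on the work surface. World frame = base frame: x ahead of the robot, y to its left, z up, the work surface at z = 0. Lengths are in m, angles in rad, forces in N, time in s.
With the tool pointing down it reaches from about 0.3 to 0.85 m from the base axis. Payload 4.2 kg.
Tool frame: the origin (TCP) lies midway between the tips of the shut fingers; the grasp point (between the pads) lies 19 mm behind it (robot.tcp_to_grasp is the distance from the TCP to the grasp point, in m); z points along the fingers, y is the line along which they close (so a half turn about z gives the same grasp; the last joint's range is limited). The gripper opens to 91 mm and grips with 3 to 60 N. Pads are 32 mm wide; open, the fingers measure 118 mm over their backs; the gripper's body (76 mm by 178 mm) begins 60 mm behind the grasp point.
Start: joints at [1.15, 0.32, 1.565, -0, 1.257, -0.02], TCP at [0.224, 0.529, 0.214] pointing down, gripper open.
Joint ranges: [-3.11, 3.11], [-0.84, 2.01], [0.21, 2.61], [-1.34, 4.49], [0.05, 2.63], [-2.56, 2.56]. Speed limits (rad/s): [2.57, 2.57, 3.14, 3.14, 3.14, 3.14].

### API

Orientations are given as [roll, pitch, yaw] about the fixed x, y, z axes, in that order (R = Rz(yaw) Ry(pitch) Rx(roll)).
In Python, from rig import state, optics, robot gives the robot as it stands. The module is installed in compiled form; this text tells all that it offers.
- The arm moves only by the shell command python3 -m handwheel 'ROWS' [OPENING] [FORCE]. ROWS is JSON, a list of rows, each a list of 2 entries, a list of its own where there are three numbers: the shift along the tool's x, y, z as a fraction of full scale, then the turn about the tool's z as a fraction of full scale. In form: [[[x, y, z], spin], ...]. A call has 1 to 12 rows; each row shifts and turns the commanded pose from where the row before left it, along the tool's axes as they then stand; what a row does not reach is not made up. Full scale, the value 1, is 0.12 m for a shift and 180 degrees for a turn. A row lasts 1/12 s, in which the tool goes at most 41.7 mm and 7.16 degrees, less where a joint would pass 70% of its speed; a pose out of reach is approached as far as the arm can. A call with a number of a shift or a turn outside -1 to 1 is refused whole. A call with a gripper value outside its range is refused whole. OPENING is the opening, from 0 (shut) to 1 (fully open), set as the call begins (- or left out, the last holds). The fingers move at their own pace and stop on an object; FORCE is the grip in N (left out, the last holds). Time passes only in rows, so rows that do not move let the fingers close. It gives the time, the measured TCP pose, the force, the opening and the grip force at its end, in the units of the state.
- state(): the state, without advancing time (a new reading comes with each control period).
- optics.get_image(name): name is "scene" or "top"; returns (picture, depth): 384x512x3 uint8, red, green, blue; 384x512 float32, m along the optical axis (not along the pixel's ray), 0 where there is no reading.
- optics.camera_info(name): a dict with "mtx" (3x3 intrinsics, pixels), "world_to_cam" (4x4, takes a point from world to camera coordinates). Camera axes: x right, y down, z forward; pixel columns grow to the right and rows downward; lengths in m; the calibration is good to about 2 mm. A picture is of the moment at which its call begins. camera_info takes no time and is no camera call.
- robot.job_done(): hands the job in; it is judged then, once.
Trained networks look in the newest picture that a camera, given by its name, has taken for a name from the list of things; names that differ only in an ending like _2 or _b are one class to them, and where a whole thing is asked for, a point or a joint stands for the part that bears it (a point fixed in the world has none). Each returns a list of dicts, best first, with "p" (0 to 1); they miss things now and then, are a little off and sometimes report something else, mostly with a low value. They report only what shows in the picture. A call takes as long as a camera call. They do not tell look-alikes from the thing itself.
- optics.cut_out(camera, target): "pixels" (384x512 bool, what is visible of it) and "xy" ([column, row] in pixels, amid what is visible of it).
The state is a dict: "time": time; "joint_pos": joint angles; "qvel": joint speeds; "joint_efforts": joint torques, N m; "eef_pos": TCP position; "eef_rot": TCP orientation; "contact_force": force on the tool from outside, world axes, zero at the start; "ft_torque": the same for the moment, N m; "finger_gap": opening from 0.0 (shut) to 1.0 (fully open); "gripper_force": force on a finger pad.
Only numpy, scipy, OpenCV 4.12 (cv2) and the standard library are available. Lean on these libraries where they do the work, as an engineer would, in place of code of your own. Each camera call takes 0.05 s, during which the arm holds its last target. There are 200 camera calls.

## Working session

There is one attempt and no reset: what is moved stays moved. The work goes in short steps, Python scripts to look and compute and a shell command to move; the robot and the scene stay as the last step left them, time stands still between calls to the robot, and variables do not carry over. Pictures are saved under pics/ and viewed, at most 10 in all, crops included, and the job is handed in when it is done.

```bash
mkdir -p pics; cat > h.py <<'E'
import numpy as np, cv2
from rig import state, optics, robot
def cloud(cam,d):
    i=optics.camera_info(cam);K=np.array(i["mtx"]);T=np.linalg.inv(np.array(i["world_to_cam"]))
    v,u=np.mgrid[0:d.shape[0],0:d.shape[1]]
    P=np.stack([(u-K[0,2])/K[0,0]*d,(v-K[1,2])/K[1,1]*d,d],-1)
    return P@T[:3,:3].T+T[:3,3]
def px(cam,p):
    i=optics.camera_info(cam);K=np.array(i["mtx"]);T=np.array(i["world_to_cam"])
    q=K@(T[:3,:3]@np.array(p)+T[:3,3]);return q[:2]/q[2]
E
python3 - <<'E'
from h import *
s=state();print(s)
for c in("top","scene"):
    im,d=optics.get_image(c);np.savez(f"{c}.npz",im=im,d=d)
    P=cloud(c,d)
    for t in("castor_1","wheel_1","tray","trolley"):
        for r in optics.cut_out(c,t):
            m=r["pixels"]&(d>0);print(c,t,round(r["p"],2),np.round(r["xy"]),m.sum(),np.round(np.median(P[m],0),3),np.round(np.percentile(P[m],98,axis=0),3))
    cv2.imwrite(f"pics/{c}.png",cv2.resize(im[:,:,::-1],(800,600)))
E
```

```text
{'time': 0.0, 'joint_pos': array([ 1.15000475e+00,  3.20282608e-01,  1.56569650e+00,  1.06715984e-05,
        1.25738418e+00, -2.00023920e-02]), 'qvel': array([-0.00063655, -0.00049895, -0.00014968,  0.00051449, -0.00093751,
       -0.0015306 ]), 'joint_efforts': array([-6.81897618e-04, -4.12478936e+01, -2.31966662e+01,  7.25296210e-02,
        4.58408170e-02, -1.55895227e-04]), 'eef_pos': array([0.22412118, 0.52896577, 0.21311884]), 'eef_rot': array([-3.13982257e+00, -4.55585233e-05,  2.74080013e+00]), 'contact_force': array([-0.45071885,  0.19697342, -0.25724051]), 'ft_torque': array([ 0.01615077,  0.0053056 , -0.01064788]), 'gripper_force': 0.0, 'finger_gap': 1.0032891927148593}
top castor_1 0.82 [194. 186.] 376 [0.607 0.107 0.123] [0.633 0.13  0.136]
top castor_1 0.74 [288. 243.] 367 [ 0.488 -0.079  0.125] [ 0.506 -0.058  0.137]
top castor_1 0.64 [281. 184.] 339 [ 0.605 -0.068  0.124] [ 0.628 -0.049  0.135]
top castor_1 0.61 [197. 253.] 415 [0.471 0.111 0.125] [0.494 0.134 0.139]
top castor_1 0.56 [280. 140.] 404 [ 0.735 -0.085  0.027] [ 0.766 -0.06   0.036]
top castor_1 0.19 [10
[... 667 characters left out ...]
r_1 0.83 [243. 212.] 282 [ 0.618 -0.082  0.115] [ 0.634 -0.055  0.135]
scene castor_1 0.81 [211. 190.] 270 [ 0.499 -0.091  0.119] [ 0.51  -0.064  0.137]
scene castor_1 0.8 [254. 149.] 233 [0.483 0.103 0.109] [0.498 0.123 0.138]
scene castor_1 0.49 [291. 176.] 160 [0.622 0.094 0.123] [0.638 0.11  0.136]
scene wheel_1 0.58 [205. 194.] 165 [ 0.493 -0.098  0.127] [ 0.503 -0.071  0.137]
scene wheel_1 0.58 [280. 266.] 78 [ 0.765 -0.095  0.022] [ 0.773 -0.073  0.027]
scene wheel_1 0.46 [244. 210.] 139 [ 0.609 -0.082  0.129] [ 0.626 -0.064  0.136]
scene tray 0.62 [152. 263.] 4069 [ 0.494 -0.328  0.006] [ 0.605 -0.251  0.047]
scene trolley 0.82 [248. 191.] 3900 [0.558 0.003 0.072] [0.639 0.127 0.076]
```

```bash
python3 - <<'E'
from h import *
z=np.load("top.npz");im,d=z["im"],z["d"];P=cloud("top",d)
m=(abs(P[...,2]-.072)<.008)&(P[...,0]>.4)&(P[...,0]<.7)&(abs(P[...,1]-.02)<.16)
# close gaps, biggest component
m=cv2.morphologyEx(m.astype(np.uint8),cv2.MORPH_OPEN,np.ones((3,3)))
n,l,st,_=cv2.connectedComponentsWithStats(m);k=1+np.argmax(st[1:,4])
q=P[l==k];rect=cv2.minAreaRect((q[:,:2]*1000).astype(np.float32));print("trolley rect",rect,np.median(q[:,2]))
(cx,cy),(w,h),a=rect
ang=np.radians(a) if h>w else np.radians(a+90)
R=np.array([[np.cos(ang),-np.sin(ang)],[np.sin(ang),np.cos(ang)]])
C=np.array([cx,cy])/1000
for sx in(-1,1):
  for sy in(-1,1):
    s=C+R@np.array([sx*.062,sy*.09])
    near=np.hypot(P[...,0]-s[0],P[...,1]-s[1])<.05
    hi=near&(P[...,2]>.125)
    q=P[hi];r=cv2.minAreaRect((q[:,:2]*1000).astype(np.float32))
    q2=P[near&(P[...,2]>.085)];
    zt=np.percentile(q[:,2],97)
    mid=q[:,:2].mean(0)
    dv=mid-s
    print(np.round(s,4),hi.sum(),"rect",np.round(r[0],1),np.round(r[1],1),round(r[2],1),"top",round(zt,4),"dir",np.round(np.degrees(np.arctan2(dv[1],dv[0]))),"len",np.round(np.hypot(*dv),4),"px",np.round(px("top",[*s,.072])))
for n,(x0,y0,x1,y1) in {"topcrop":(160,110,320,290)}.items():
    cv2.imwrite("pics/topcrop.png",cv2.resize(im[y0:y1,x0:x1,::-1],None,fx=3.33,fy=3.33,interpolation=cv2.INTER_CUBIC))
E
```

```text
trolley rect ((547.23095703125, 21.54424285888672), (170.08847045898438, 230.37924194335938), 3.8027751445770264) 0.07264605675396779
[ 0.4913 -0.0724] 176 rect [487.3 -87.7] [41.6 23.8] 83.9 top 0.1371 dir -106.0 len 0.0153 px [281. 239.]
[0.4794 0.1072] 203 rect [467.2 117. ] [24.8 43.7] 43.3 top 0.1391 dir 143.0 len 0.0152 px [200. 247.]
[ 0.6151 -0.0641] 142 rect [605.  -76.2] [33.6 24.5] 66.6 top 0.1356 dir -130.0 len 0.016 px [275. 184.]
[0.6031 0.1155] 170 rect [615.2 105.7] [24.8 40.5] 39.6 top 0.1362 dir -40.0 len 0.0155 px [196. 191.]
```

View pics/scene.png

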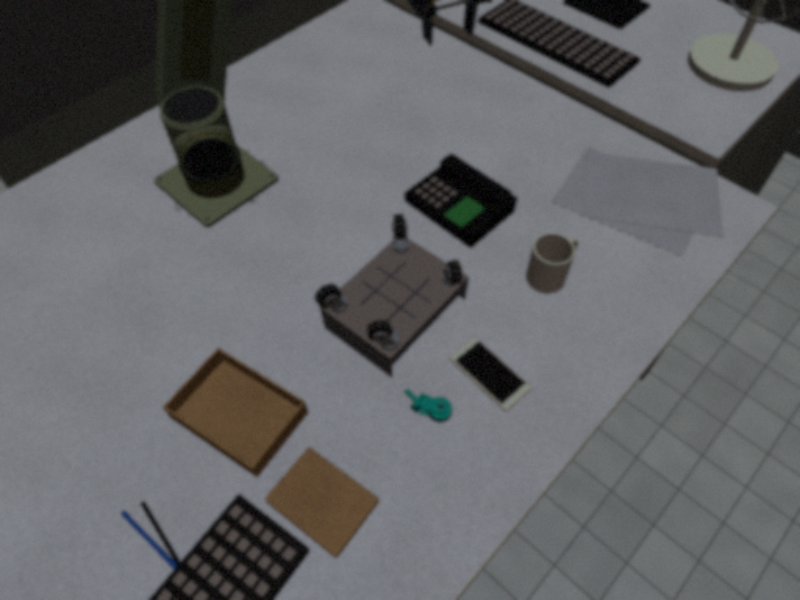

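View pics/topcrop.png

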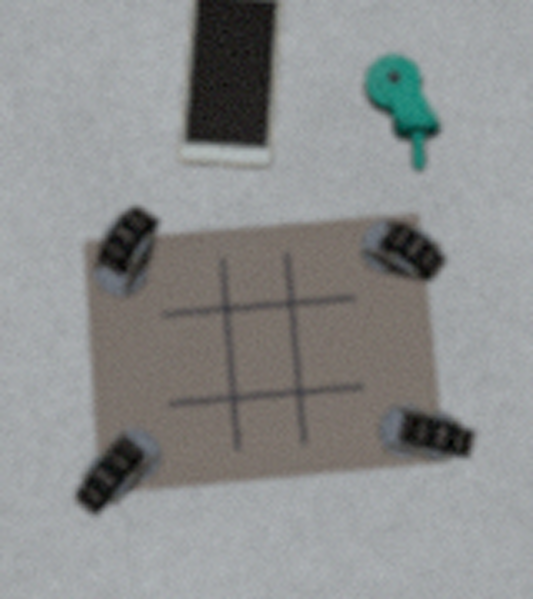

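Candidates in the top picture: castors at px (197,185), (282,185), (289,241) and (196,251), all black wheels seated on the grey trolley. The turquoise look-alike at (280,140) lies on the desk and is rejected. The crop shows this choice clearly. The tray is at (388,236). Next I refine the swivel directions.

```bash
cat >> h.py <<'E'
def go(xy,z,yaw):
    """turn (fraction) then tool-frame shift (fractions) to reach world TCP xy,z at yaw (rad; mod pi)"""
    s=state();p=s["eef_pos"];y=s["eef_rot"][2]
    t=(yaw-y+np.pi/2)%np.pi-np.pi/2
    d=np.array([*xy,z])-p;c,sn=np.cos(y+t),np.sin(y+t)
    sh=np.array([c*d[0]+sn*d[1],sn*d[0]-c*d[1],-d[2]])/.12
    print("q6 %.2f turn %.4f (%.1f rows of .039) shift"%(s["joint_pos"][5],t/np.pi,abs(t/np.pi)/.039),np.round(sh,4))
E
python3 - <<'E'
from h import *
S={'A':(.4913,-.0724),'B':(.4794,.1072),'C':(.6151,-.0641),'D':(.6031,.1155)}
for cam in("top","scene"):
    D=[optics.get_image(cam)[1] for _ in range(6)]
    d=np.median(D,0);P=cloud(cam,d)
    f=(abs(P[...,2]-.072)<.006)&(abs(P[...,0]-.547)<.05)&(abs(P[...,1]-.02)<.05)
    off=np.median(P[f][:,2])-.072;print(cam,"z off",off)
    for k,s in S.items():
        q=P[(np.hypot(P[...,0]-s[0],P[...,1]-s[1])<.05)&(P[...,2]-off>.127)]
        c=q[:,:2].mean(0);w,V=np.linalg.eigh(np.cov((q[:,:2]-c).T));v=V[:,1]
        if v@(c-s)<0:v=-v
        n=np.array([-v[1],v[0]]);l=(q[:,:2]-c)@v;t=(q[:,:2]-c)@n
        mid=c+v*(np.percentile(l,2)+np.percentile(l,98))/2
        print(k,len(q),"ctr",np.round(mid,4),"pca",np.degrees(np.arctan2(v[1],v[0])).round(1),"ext",np.round([np.ptp(l),np.ptp(t)],4),"stemdir",np.degrees(np.arctan2(*(mid-s)[::-1])).round(1),"len",np.hypot(*(mid-s)).round(4),"top",np.round(np.percentile(q[:,2],[90,98])-off,4))
z=np.load("top.npz");im,d=z["im"],z["d"];P=cloud("top",d)
q=P[(P[...,2]>.035)&(P[...,2]<.055)&(abs(P[...,1]+.33)<.13)&(abs(P[...,0]-.49)<.15)]
print("tray",cv2.minAreaRect((q[:,:2]*1000).astype(np.float32)))
E
```

```text
top z off 0.0006432083050093712
A 152 ctr [ 0.4869 -0.0878] pca -106.5 ext [0.0354 0.0179] stemdir -106.0 len 0.0161 top [0.1353 0.1358]
B 180 ctr [0.4674 0.1166] pca 142.4 ext [0.0402 0.018 ] stemdir 141.8 len 0.0153 top [0.1371 0.1375]
C 124 ctr [ 0.6047 -0.0763] pca -129.1 ext [0.0303 0.0179] stemdir -130.6 len 0.016 top [0.1331 0.1339]
D 135 ctr [0.6159 0.1053] pca -36.3 ext [0.0331 0.0175] stemdir -38.7 len 0.0164 top [0.1345 0.1352]
scene z off 0.0006490692740419718
A 78 ctr [ 0.4909 -0.0923] pca -110.3 ext [0.0344 0.0182] stemdir -91.2 len 0.0199 top [0.1355 0.1359]
B 62 ctr [0.4722 0.1111] pca 141.2 ext [0.0348 0.0178] stemdir 151.8 len 0.0082 top [0.1366 0.1373]
C 72 ctr [ 0.6081 -0.0811] pca -131.4 ext [0.0311 0.0197] stemdir -112.4 len 0.0184 top [0.1332 0.1338]
D 59 ctr [0.6202 0.1001] pca -28.7 ext [0.0304 0.0195] stemdir -41.9 len 0.023 top [0.1342 0.1359]
tray ((495.8847961425781, -322.85760498046875), (199.99794006347656, 141.79156494140625), 10.700618743896484)
```

```bash
python3 -c "
from h import *
import math
go((.4761,.1098),.16,math.radians(142))"
```

```text
q6 -0.02 turn -0.0835 (2.1 rows of .039) shift [-3.8062 -1.464   0.4499]
```

```bash
sed -i 's|abs(t/np.pi)/.039),|abs(t/np.pi)/.039),|; s|%(s\["joint_pos"\]\[5\],t/np.pi,|%(s["joint_pos"][5],-t/np.pi,|' h.py
python3 -m handwheel '[[[0,0,0],0.028],[[0,0,0],0.028],[[0,0,0],0.0275],[[-0.12,-0.05,0],0],[[-0.25,-0.096,0],0],[[-0.25,-0.096,0],0],[[-0.25,-0.096,0],0],[[-0.25,-0.096,0],0],[[-0.25,-0.096,0],0],[[-0.25,-0.096,0],0],[[-0.25,-0.096,0],0],[[-0.25,-0.096,0],0]]' 0 10
python3 -m handwheel '[[[-0.25,-0.096,0],0],[[-0.25,-0.096,0],0],[[-0.25,-0.096,0],0],[[-0.25,-0.096,0],0],[[-0.25,-0.096,0],0],[[-0.2,-0.08,0],0],[[-0.1,-0.03,0],0],[[0,0,0],0],[[0,0,0],0]]'
python3 -c "
from h import *
import math
go((.4761,.1098),.16,math.radians(142))"
```

```text
time: 2.1
eef_pos: [0.3648, 0.2932, 0.2141]
eef_rot: [3.142, 0.0, 2.48]
contact_force: [1.2, -0.6, 0.5]
finger_gap: 0.158
gripper_force: 0.0
time: 2.85
eef_pos: [0.467, 0.125, 0.2138]
eef_rot: [3.142, -0.001, 2.478]
contact_force: [-1.4, 0.6, 0.1]
finger_gap: 0.009
gripper_force: 0.0
q6 -0.67 turn -0.0002 (0.0 rows of .039) shift [-0.1374 -0.0533  0.4487]
```

```bash

python3 -m handwheel '[[[-0.137,-0.053,0],0],[[0,0,0.14],0],[[0,0,0.14],0],[[0,0,0.14],0],[[0,0,0.08],0],[[0,0,0.04],0],[[0,0,0.02],0],[[0,0,0],0],[[0,0,0],0],[[0,0,0],0]]'
python3 -m handwheel '[[[0,0,0.01],0],[[0,0,0.01],0],[[0,0,0.01],0],[[0,0,0],0],[[0,0,0],0],[[0,0,0],0]]'
```

```text
time: 3.68
eef_pos: [0.477, 0.1103, 0.1476]
eef_rot: [3.14, 0.001, 2.479]
contact_force: [0.1, 0.3, 0.5]
finger_gap: 0.007
gripper_force: 0.0
time: 4.18
eef_pos: [0.4765, 0.11, 0.1431]
eef_rot: [3.142, -0.0, 2.478]
contact_force: [-0.6, -0.1, -0.0]
finger_gap: 0.005
gripper_force: 0.0
```

```bash

python3 -m handwheel '[[[0,0,0.007],0],[[0,0,0.007],0],[[0,0,0.007],0],[[0,0,0.007],0],[[0,0,0.007],0],[[0,0,0],0],[[0,0,0],0]]' | sed -n '2p;4p'
python3 -m handwheel '[[[0,0,0.003],0],[[0,0,0],0]]'| sed -n '2p;4p'
python3 -m handwheel '[[[0,0,0.003],0],[[0,0,0],0]]'| sed -n '2p;4p'
python3 -m handwheel '[[[0,0,0.003],0],[[0,0,0],0]]'| sed -n '2p;4p'
```

```text
eef_pos: [0.4764, 0.1101, 0.1389]
contact_force: [0.3, 0.7, 0.3]
eef_pos: [0.4765, 0.1101, 0.1386]
contact_force: [-0.0, -0.0, -0.4]
eef_pos: [0.4764, 0.1101, 0.1382]
contact_force: [0.5, 0.5, -0.4]
eef_pos: [0.4764, 0.1101, 0.1378]
contact_force: [0.2, 0.0, 0.2]
```

```bash

python3 -m handwheel '[[[0,0,0.003],0],[[0,0,0],0]]' | sed -n '2p;4p'
python3 -m handwheel '[[[0,0,0.003],0],[[0,0,0],0]]'| sed -n '2p;4p'
python3 -m handwheel '[[[0,0,0.003],0],[[0,0,0],0]]'| sed -n '2p;4p'
```

```text
eef_pos: [0.4764, 0.11, 0.1375]
contact_force: [-0.4, -0.1, 0.2]
eef_pos: [0.4765, 0.1101, 0.1373]
contact_force: [-0.7, -1.3, 1.1]
eef_pos: [0.4767, 0.1101, 0.1372]
contact_force: [-0.0, -0.0, 3.4]
```

```bash

python3 -m handwheel '[[[0,0,0.0025],0],[[0,0,0],0]]' | sed -n '2p;4p'
for i in 1; do python3 -m handwheel '[[[0.015,0,0],0],[[0.015,0,0],0],[[0.015,0,0],0]]' ; done| sed -n '2p;4p'
python3 -m handwheel '[[[0.015,0,0],0],[[0.015,0,0],0]]'| sed -n '2p;4p'
```

```text
eef_pos: [0.4769, 0.1101, 0.1371]
contact_force: [-0.5, -0.9, 5.8]
eef_pos: [0.4727, 0.1135, 0.1371]
contact_force: [0.0, -0.7, 5.8]
eef_pos: [0.4699, 0.1158, 0.1371]
contact_force: [0.3, -0.8, 4.2]
```

```bash

python3 -m handwheel '[[[0.015,0,0.001],0],[[0.015,0,0],0]]' | sed -n '2p;4p'
python3 -m handwheel '[[[0.015,0,0],0],[[0.015,0,0],0]]'| sed -n '2p;4p'
python3 -m handwheel '[[[0.015,0,0],0],[[0.015,0,0],0]]'| sed -n '2p;4p'
```

```text
eef_pos: [0.4671, 0.118, 0.137]
contact_force: [0.9, -0.2, 5.8]
eef_pos: [0.4643, 0.1203, 0.137]
contact_force: [0.0, 0.2, 5.7]
eef_pos: [0.4615, 0.1225, 0.137]
contact_force: [-0.6, -0.4, 5.6]
```

```bash

python3 -m handwheel '[[[0.015,0,0],0],[[0.015,0,0],0]]' | sed -n '2p;4p'
python3 -m handwheel '[[[0,0,-0.02],0],[[0,0,-0.1],0],[[0,0,-0.1],0],[[0,0,0],0],[[0,0,0],0]]'| sed -n '2p;4p'
python3 -c "
from h import *
import math
go((.6072,.112),.142,math.radians(-37.5))"
```

```text
eef_pos: [0.4587, 0.1247, 0.137]
contact_force: [-0.2, -0.5, 5.2]
eef_pos: [0.458, 0.1245, 0.1627]
contact_force: [0.1, -0.2, -0.3]
q6 -0.67 turn -0.0027 (0.1 rows of .039) shift [-1.0498  0.6741  0.1725]
```

```bash

python3 -m handwheel '[[[-0.1,0.064,0],0],[[-0.19,0.122,0],0],[[-0.19,0.122,0],0],[[-0.19,0.122,0],0],[[-0.19,0.122,0],0],[[-0.13,0.084,0],0],[[-0.06,0.038,0],0],[[0,0,0],0],[[0,0,0.08],0],[[0,0,0.06],0],[[0,0,0.03],0],[[0,0,0],0]]'| sed -n '2p;4p'
python3 -m handwheel '[[[0,0,0],0],[[0,0,0],0]]'| sed -n '2p;4p'
python3 -c "
from h import *
import math
go((.6072,.112),.1357,math.radians(-37.5))"
```

```text
eef_pos: [0.6051, 0.1107, 0.1409]
contact_force: [-0.1, -0.3, 0.0]
eef_pos: [0.6069, 0.1108, 0.1427]
contact_force: [0.8, -0.3, 0.8]
q6 -0.75 turn -0.0027 (0.1 rows of .039) shift [0.0041 0.0097 0.0585]
```

```bash

python3 -m handwheel '[[[0.004,0.01,0.01],0],[[0,0,0.01],0],[[0,0,0.01],0],[[0,0,0.008],0],[[0,0,0.006],0],[[0,0,0.004],0],[[0,0,0],0],[[0,0,0],0]]'| sed -n '2p;4p'
python3 -m handwheel '[[[0,0,0.003],0],[[0,0,0],0]]'| sed -n '2p;4p'
python3 -m handwheel '[[[0,0,0.003],0],[[0,0,0],0]]'| sed -n '2p;4p'
python3 -m handwheel '[[[0,0,0.003],0],[[0,0,0],0]]'| sed -n '2p;4p'
```

```text
eef_pos: [0.6074, 0.1119, 0.1366]
contact_force: [1.1, 1.0, 0.4]
eef_pos: [0.6075, 0.1119, 0.1363]
contact_force: [-0.5, 0.7, 0.7]
eef_pos: [0.6074, 0.1119, 0.1358]
contact_force: [-0.4, 0.2, -0.0]
eef_pos: [0.6074, 0.1119, 0.1355]
contact_force: [0.2, 0.2, -0.2]
```

```bash

python3 -m handwheel '[[[0,0,0.003],0],[[0,0,0],0]]'| sed -n '2p;4p'
```

```text
eef_pos: [0.6074, 0.1119, 0.1351]
contact_force: [0.1, 1.0, 0.8]
```

```bash

python3 -m handwheel '[[[0,0,0.003],0],[[0,0,0],0]]'| sed -n '2p;4p'
python3 -m handwheel '[[[0,0,0.002],0],[[0,0,0],0]]'| sed -n '2p;4p'
```

```text
eef_pos: [0.6075, 0.1119, 0.1348]
contact_force: [0.4, -0.2, -0.6]
eef_pos: [0.6076, 0.1119, 0.1348]
contact_force: [-0.3, -0.4, 1.7]
```

```bash

python3 -m handwheel '[[[0,0,0.003],0],[[0,0,0],0]]'| sed -n '2p;4p'
python3 -m handwheel '[[[0,0,0.002],0],[[0,0,0],0]]'| sed -n '2p;4p'
```

```text
eef_pos: [0.6078, 0.1118, 0.1347]
contact_force: [-0.6, 0.3, 1.9]
eef_pos: [0.6079, 0.1118, 0.1346]
contact_force: [0.2, -1.2, 4.5]
```

Press a touch more and roll it along −tool x.

```bash

python3 -m handwheel '[[[0,0,0.0018],0],[[0,0,0],0]]'| sed -n '2p;4p'
python3 -m handwheel '[[[-0.015,0,0],0],[[-0.015,0,0],0],[[-0.015,0,0],0]]'| sed -n '2p;4p'
python3 -m handwheel '[[[-0.015,0,0],0],[[-0.015,0,0],0]]'| sed -n '2p;4p'
python3 -m handwheel '[[[-0.015,0,0],0],[[-0.015,0,0],0]]'| sed -n '2p;4p'
```

```text
eef_pos: [0.608, 0.1118, 0.1346]
contact_force: [-0.6, -0.1, 4.6]
eef_pos: [0.6122, 0.1087, 0.1346]
contact_force: [-0.8, -0.3, 5.2]
eef_pos: [0.6151, 0.1066, 0.1346]
contact_force: [-0.1, -1.0, 5.2]
eef_pos: [0.6179, 0.1044, 0.1346]
contact_force: [0.9, 0.4, 5.4]
```

```bash

sed -i 's|t=(yaw-y+np.pi/2)%np.pi-np.pi/2|t=(yaw-y+np.pi)%(2*np.pi)-np.pi|' h.py
python3 -m handwheel '[[[-0.015,0,0],0],[[-0.015,0,0],0],[[-0.015,0,0],0]]'| sed -n '2p;4p'
python3 -m handwheel '[[[-0.015,0,0],0],[[-0.015,0,0],0],[[-0.015,0,0],0]]'| sed -n '2p;4p'
python3 -m handwheel '[[[0,0,-0.02],0],[[0,0,-0.1],0],[[0,0,-0.12],0],[[0,0,0],0],[[0,0,0],0]]'| sed -n '2p;4p'
python3 -c "
from h import *
import math
go((.6118,-.0679),.141,math.radians(50))"
```

```text
eef_pos: [0.6222, 0.1012, 0.1346]
contact_force: [0.1, 1.0, 5.3]
eef_pos: [0.6265, 0.098, 0.1346]
contact_force: [0.6, 0.2, 5.9]
eef_pos: [0.6259, 0.0976, 0.1625]
contact_force: [-0.5, -1.0, -0.6]
q6 -0.77 turn 0.5111 (13.1 rows of .039) shift [-1.1317  0.7965  0.1792]
```

```bash

python3 -m handwheel '[[[0,0,0],0.036],[[0,0,0],0.038],[[0,0,0],0.038],[[0,0,0],0.038],[[0,0,0],0.038],[[0,0,0],0.038],[[0,0,0],0.038],[[0,0,0],0.038],[[0,0,0],0.038],[[0,0,0],0.038],[[0,0,0],0.038],[[0,0,0],0.038]]'| sed -n '2,4p'
python3 -m handwheel '[[[0,0,0],0.038],[[0,0,0],0.019],[[-0.1,0.07,0],0],[[-0.2,0.14,0],0],[[-0.2,0.14,0],0],[[-0.2,0.14,0],0],[[-0.2,0.14,0],0],[[-0.15,0.106,0],0],[[-0.08,0.06,0],0],[[0,0,0],0],[[0,0,0],0]]'| sed -n '2,4p'
python3 -c "
from h import *
import math
go((.6118,-.0679),.1345,math.radians(50))"
```

```text
eef_pos: [0.625, 0.0974, 0.1609]
eef_rot: [-3.139, 0.002, 1.046]
contact_force: [-0.5, 0.1, -0.7]
eef_pos: [0.6116, -0.068, 0.162]
eef_rot: [-3.14, -0.0, 0.872]
contact_force: [-0.5, 0.0, -0.3]
q6 0.57 turn -0.0001 (0.0 rows of .039) shift [0.0018 0.0005 0.2294]
```

```bash

python3 -m handwheel '[[[0.002,0,0.07],0],[[0,0,0.07],0],[[0,0,0.04],0],[[0,0,0.01],0],[[0,0,0.01],0],[[0,0,0.008],0],[[0,0,0.007],0],[[0,0,0.005],0],[[0,0,0.004],0],[[0,0,0],0],[[0,0,0],0]]'| sed -n '2p;4p'
python3 -m handwheel '[[[0,0,0.003],0],[[0,0,0],0]]'| sed -n '2p;4p'
python3 -m handwheel '[[[0,0,0.003],0],[[0,0,0],0]]'| sed -n '2p;4p'
```

```text
eef_pos: [0.6122, -0.0677, 0.1358]
contact_force: [0.4, 0.6, -0.6]
eef_pos: [0.6122, -0.0677, 0.1354]
contact_force: [0.2, 0.8, -0.2]
eef_pos: [0.6121, -0.0676, 0.1349]
contact_force: [-0.7, -0.1, 0.2]
```

```bash

python3 -m handwheel '[[[0,0,0.003],0],[[0,0,0],0]]'| sed -n '2p;4p'
python3 -m handwheel '[[[0,0,0.003],0],[[0,0,0],0]]'| sed -n '2p;4p'
python3 -m handwheel '[[[0,0,0.003],0],[[0,0,0],0]]'| sed -n '2p;4p'
python3 -m handwheel '[[[0,0,0.003],0],[[0,0,0],0]]'| sed -n '2p;4p'
```

```text
eef_pos: [0.6121, -0.0676, 0.1345]
contact_force: [-0.5, 0.1, 0.1]
eef_pos: [0.6121, -0.0676, 0.1341]
contact_force: [-0.1, -0.2, 0.2]
eef_pos: [0.6122, -0.0676, 0.1338]
contact_force: [-0.6, 1.3, 0.4]
eef_pos: [0.6122, -0.0676, 0.1338]
contact_force: [0.1, -0.6, 0.9]
```

```bash

python3 -m handwheel '[[[0,0,0.003],0],[[0,0,0],0]]'| sed -n '2p;4p'
python3 -m handwheel '[[[0,0,0.003],0],[[0,0,0],0]]'| sed -n '2p;4p'
python3 -m handwheel '[[[0,0,0.001],0],[[0,0,0],0]]'| sed -n '2p;4p'
```

```text
eef_pos: [0.6123, -0.0676, 0.1337]
contact_force: [-0.6, -0.0, 3.6]
eef_pos: [0.6125, -0.0676, 0.1336]
contact_force: [-1.8, 1.6, 6.0]
eef_pos: [0.6125, -0.0676, 0.1336]
contact_force: [-0.8, 0.9, 6.1]
```

```bash

python3 -m handwheel '[[[-0.015,0,0],0],[[-0.015,0,0],0],[[-0.015,0,0],0]]'| sed -n '2p;4p'
python3 -m handwheel '[[[-0.015,0,0],0],[[-0.015,0,0],0]]'| sed -n '2p;4p'
python3 -m handwheel '[[[-0.015,0,0],0],[[-0.015,0,0],0]]'| sed -n '2p;4p'
```

```text
eef_pos: [0.6093, -0.0716, 0.1336]
contact_force: [0.2, 0.5, 5.9]
eef_pos: [0.607, -0.0744, 0.1336]
contact_force: [-0.7, 0.3, 5.4]
eef_pos: [0.6048, -0.0772, 0.1336]
contact_force: [0.6, -0.5, 5.4]
```

```bash

python3 -m handwheel '[[[-0.015,0,0],0],[[-0.015,0,0],0],[[-0.015,0,0],0]]'| sed -n '2p;4p'
python3 -m handwheel '[[[-0.015,0,0],0],[[-0.015,0,0],0],[[-0.015,0,0],0]]'| sed -n '2p;4p'
python3 -m handwheel '[[[0,0,-0.02],0],[[0,0,-0.1],0],[[0,0,-0.12],0],[[0,0,0],-0.03],[[0,0,0],-0.03],[[0,0,0],-0.03],[[0,0,0],-0.03],[[0,0,0],-0.013],[[0,0,0],0],[[0,0,0],0]]'| sed -n '2p;4p'
python3 -c "
from h import *
import math
go((.4899,-.0772),.1375,math.radians(74))"
```

```text
eef_pos: [0.6014, -0.0814, 0.1336]
contact_force: [0.5, 0.3, 5.5]
eef_pos: [0.598, -0.0856, 0.1335]
contact_force: [-0.2, 0.6, 6.3]
eef_pos: [0.5969, -0.0855, 0.161]
contact_force: [0.5, 0.2, 0.6]
q6 0.12 turn -0.0006 (0.0 rows of .039) shift [-0.1797 -0.8762  0.1957]
```

```bash

python3 -m handwheel '[[[-0.02,-0.1,0],0],[[-0.04,-0.19,0],0],[[-0.04,-0.19,0],0],[[-0.04,-0.19,0],0],[[-0.025,-0.13,0],0],[[-0.015,-0.076,0],0],[[0,0,0],0],[[0,0,0.06],0],[[0,0,0.06],0],[[0,0,0.03],0],[[0,0,0.01],0],[[0,0,0],0]]'| sed -n '2p;4p'
python3 -m handwheel '[[[0,0,0.007],0],[[0,0,0.007],0],[[0,0,0],0],[[0,0,0],0]]'| sed -n '2p;4p'
python3 -c "
from h import *
import math
go((.4899,-.0772),.1357,math.radians(74))"
```

```text
eef_pos: [0.4903, -0.0772, 0.1413]
contact_force: [-0.5, -0.3, -0.1]
eef_pos: [0.4902, -0.0773, 0.1407]
contact_force: [-0.3, -0.0, 0.8]
q6 0.10 turn -0.0002 (0.0 rows of .039) shift [-0.0002 -0.0029  0.0416]
```

```bash

python3 -m handwheel '[[[0,0,0.007],0],[[0,0,0.007],0],[[0,0,0.007],0],[[0,0,0.006],0],[[0,0,0.004],0],[[0,0,0],0],[[0,0,0],0]]'| sed -n '2p;4p'
python3 -m handwheel '[[[0,0,0.003],0],[[0,0,0],0]]'| sed -n '2p;4p'
python3 -m handwheel '[[[0,0,0.003],0],[[0,0,0],0]]'| sed -n '2p;4p'
python3 -m handwheel '[[[0,0,0.003],0],[[0,0,0],0]]'| sed -n '2p;4p'
```

```text
eef_pos: [0.4901, -0.0773, 0.1368]
contact_force: [-0.0, -0.1, 0.7]
eef_pos: [0.4901, -0.0773, 0.1365]
contact_force: [-0.8, 0.1, 0.1]
eef_pos: [0.4901, -0.0773, 0.1361]
contact_force: [0.5, -0.3, 0.8]
eef_pos: [0.4902, -0.0773, 0.1358]
contact_force: [-0.0, 0.3, 1.0]
```

```bash

python3 -m handwheel '[[[0,0,0.003],0],[[0,0,0],0]]'| sed -n '2p;4p'
python3 -m handwheel '[[[0,0,0.002],0],[[0,0,0],0]]'| sed -n '2p;4p'
```

```text
eef_pos: [0.4902, -0.0773, 0.1357]
contact_force: [-0.5, -0.5, 1.7]
eef_pos: [0.4902, -0.0774, 0.1356]
contact_force: [-1.4, -0.1, 4.9]
```

```bash

python3 -m handwheel '[[[0,0,0.003],0],[[0,0,0],0]]'| sed -n '2p;4p'
```

```text
eef_pos: [0.4903, -0.0775, 0.1356]
contact_force: [-2.0, -0.6, 6.3]
```

```bash

python3 -m handwheel '[[[0,0,0.001],0],[[-0.015,0,0],0],[[-0.015,0,0],0],[[-0.015,0,0],0]]'| sed -n '2p;4p'
python3 -m handwheel '[[[-0.015,0,0],0],[[-0.015,0,0],0]]'| sed -n '2p;4p'
python3 -m handwheel '[[[-0.015,0,0],0],[[-0.015,0,0],0]]'| sed -n '2p;4p'
```

```text
eef_pos: [0.4894, -0.0818, 0.1355]
contact_force: [0.9, 2.9, 5.3]
eef_pos: [0.4885, -0.085, 0.1354]
contact_force: [-1.0, 2.9, 6.8]
eef_pos: [0.4876, -0.0885, 0.1354]
contact_force: [0.9, 2.7, 6.2]
```

A resists with about 3 N, so it is the binding castor. I finish its turn, with a little extra for rock and creep.

```bash

python3 -m handwheel '[[[-0.015,0,0.0005],0],[[-0.015,0,0],0],[[-0.015,0,0],0]]'| sed -n '2p;4p'
python3 -m handwheel '[[[-0.015,0,0],0],[[-0.015,0,0],0],[[-0.015,0,0],0]]'| sed -n '2p;4p'
python3 -m handwheel '[[[0,0,-0.02],0],[[0,0,-0.1],0],[[0,0,-0.15],0],[[0,0,0],0],[[0,0,0],0]]' 0.6 15 | sed -n '2p;4p'
python3 - <<'E'
from h import *
D=[];
for _ in range(4):
    im,d=optics.get_image("top");D.append(d)
d=np.median(D,0);P=cloud("top",d)
s=np.array([.4913,-.0724])
q=P[(np.hypot(P[...,0]-s[0],P[...,1]-s[1])<.05)&(P[...,2]>.1277)&(P[...,2]<.14)]
print(len(q),q[:,:2].mean(0))
cv2.imwrite("pics/top2.png",cv2.resize(im[110:290,160:320,::-1],None,fx=3.33,fy=3.33,interpolation=cv2.INTER_CUBIC))
E
```

```text
eef_pos: [0.4861, -0.0937, 0.1354]
contact_force: [0.1, 3.4, 5.4]
eef_pos: [0.4847, -0.0989, 0.1354]
contact_force: [0.2, 2.7, 5.5]
eef_pos: [0.484, -0.0999, 0.1672]
contact_force: [0.3, 0.1, -0.8]
47 [ 0.48626865 -0.07457114]
```

View pics/top2.png

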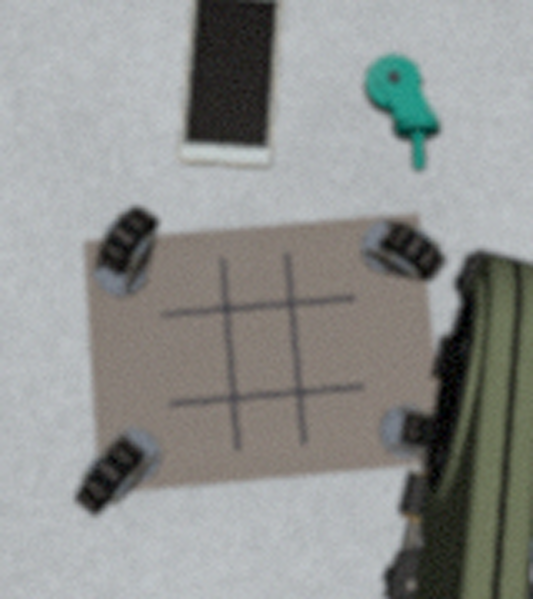

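The picture shows the three free castors still seated at crop (125,250), (405,250) and (118,470). Castor A is still pointing the same way, with its head at (405,430), partly under the arm. The drag stayed near 3 N whatever the press, so the wheel rolled rather than slipped. Now the grasp.

```bash
python3 -c "
from h import *
import math
go((.4877,-.0849),.088,math.radians(74)); print(state()['time'],state()['finger_gap'])"
```

```text
q6 0.05 turn -0.0002 (0.0 rows of .039) shift [0.1288 0.0042 0.6498]
23.2167 0.5170370867890047
```

```bash

python3 -m handwheel '[[[0.06,0.002,0],0],[[0.06,0.002,0],0],[[0.009,0,0],0],[[0,0,0],0],[[0,0,0.1],0],[[0,0,0.12],0],[[0,0,0.12],0],[[0,0,0.12],0],[[0,0,0.1],0],[[0,0,0.06],0],[[0,0,0.03],0],[[0,0,0],0]]' 0.6 15| sed -n '2p;4,5p'
python3 -m handwheel '[[[0,0,0],0],[[0,0,0],0],[[0,0,0],0]]'
python3 -c "
from h import *
import math
go((.4877,-.0849),.088,math.radians(74))"
```

```text
eef_pos: [0.4881, -0.0849, 0.0885]
contact_force: [-0.1, 0.4, 0.8]
finger_gap: 0.6
time: 24.47
eef_pos: [0.4889, -0.0851, 0.0897]
eef_rot: [3.14, -0.0, 1.291]
contact_force: [-0.0, -0.0, -0.8]
finger_gap: 0.602
gripper_force: 0.0
q6 0.08 turn -0.0002 (0.0 rows of .039) shift [-0.0011 -0.0102  0.0145]
```

```bash

python3 -m handwheel '[[[-0.001,-0.01,0.013],0],[[0,0,0],0],[[0,0,0],0],[[0,0,0],0],[[0,0,0],0],[[0,0,0],0],[[0,0,0],0],[[0,0,0],0],[[0,0,0],0],[[0,0,0],0]]' 0.1 25
python3 -m handwheel '[[[0,0,0],0],[[0,0,0],0],[[0,0,-0.04],0],[[0,0,-0.06],0],[[0,0,-0.08],0],[[0,0,-0.1],0],[[0,0,-0.12],0],[[0,0,-0.1],0],[[0,0,0],0],[[0,0,0],0]]'
python3 -c "
from h import *
import math
go((.496,-.323),.15,math.radians(74))"
```

```text
time: 25.3
eef_pos: [0.4896, -0.0853, 0.0883]
eef_rot: [3.136, -0.0, 1.291]
contact_force: [4.6, -1.6, 1.0]
finger_gap: 0.3
gripper_force: 25.0
time: 26.13
eef_pos: [0.4864, -0.0846, 0.1472]
eef_rot: [-3.14, -0.0, 1.291]
contact_force: [0.8, -0.1, -1.8]
finger_gap: 0.295
gripper_force: 25.0
q6 0.08 turn -0.0002 (0.0 rows of .039) shift [-1.8876  0.6246 -0.0233]
```

```bash

python3 -m handwheel '[[[0,0,-0.1],0],[[-0.08,0.02,0],0],[[-0.18,0.06,0],0],[[-0.22,0.07,0],0],[[-0.22,0.07,0],0],[[-0.22,0.07,0],0],[[-0.22,0.07,0],0],[[-0.22,0.07,0],0],[[-0.22,0.07,0],0],[[-0.16,0.06,0],0],[[-0.08,0.03,0],0],[[0,0,0],0]]'
python3 -m handwheel '[[[0,0,0],0.025],[[0,0,0],0.033],[[0,0,0],0.033],[[0,0,0],0.033],[[0,0,0],0.033],[[0,0,0],0.033],[[0,0,0],0.033],[[0,0,0],0.033],[[0,0,0],0.033],[[0,0,0],0.033],[[0,0,0],0.03],[[0,0,0],0]]'
python3 -m handwheel '[[[0,0,0],0],[[0,0,0],0]]' | tail -2
python3 - <<'E'
from h import *
import math
go((.5273,-.3170),.08,math.radians(10.7))
for c in("scene",):
    im,d=optics.get_image(c);u,v=px(c,state()["eef_pos"]).astype(int)
    print(u,v);x0,y0=max(u-80,0),max(v-70,0)
    cv2.imwrite("pics/held.png",cv2.resize(im[y0:y0+140,x0:x0+160,::-1],None,fx=4,fy=4,interpolation=cv2.INTER_CUBIC))
E
```

```text
time: 27.13
eef_pos: [0.4942, -0.3162, 0.158]
eef_rot: [-3.14, -0.0, 1.288]
contact_force: [0.3, 0.1, -1.1]
finger_gap: 0.298
gripper_force: 25.0
time: 28.13
eef_pos: [0.4945, -0.3126, 0.1589]
eef_rot: [-3.14, 0.001, 0.185]
contact_force: [-0.4, -0.1, -1.0]
finger_gap: 0.296
gripper_force: 25.0
finger_gap: 0.296
gripper_force: 25.0
q6 0.80 turn 0.0003 (0.0 rows of .039) shift [0.2613 0.0799 0.6598]
141 233
```

View pics/held.png

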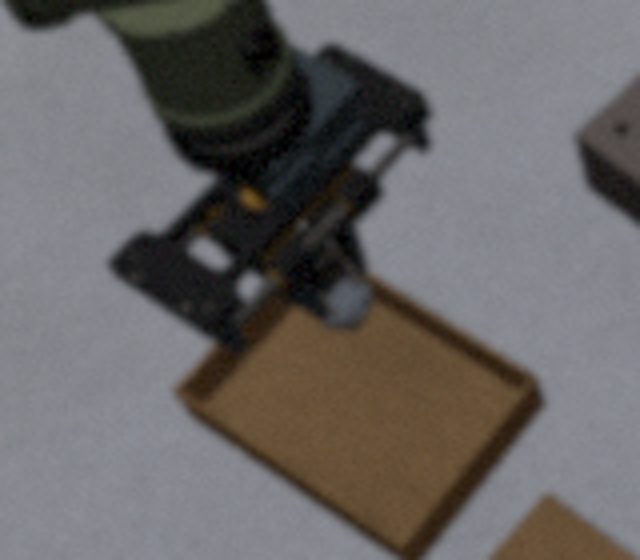

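```bash
python3 - <<'E'
from h import *
D=[]
for _ in range(4):
    im,d=optics.get_image("scene");D.append(d)
d=np.median(D,0);P=cloud("scene",d);p=state()["eef_pos"];a=np.radians(10.7)
e=np.array([np.cos(a),np.sin(a)]);n=np.array([-e[1],e[0]])
r=P[...,:2]-p[:2];X=-(r@e);Y=r@n;Z=P[...,2]-p[2]   # X: castor forward, origin TCP
m=(abs(Y)<.03)&(abs(X)<.11)&(Z<.03)&(Z>-.09)
for zz in np.arange(-.09,.03,.008):
    k=m&(Z>=zz)&(Z<zz+.008)
    if k.sum()>2:print(round(zz,3),k.sum(),"X",np.round(np.percentile(X[k],[3,50,97]),3),"Y",np.round(np.percentile(Y[k],[3,50,97]),3),im[k].mean(0).round())
E
```

```text
-0.042 4 X [-0.015 -0.014  0.098] Y [-0.006 -0.004  0.   ] [77. 69. 58.]
-0.018 16 X [-0.028 -0.024 -0.009] Y [-0.018 -0.01   0.011] [70. 60. 52.]
-0.01 85 X [-0.028 -0.019 -0.007] Y [-0.017 -0.001  0.011] [75. 77. 82.]
-0.002 24 X [-0.026 -0.018 -0.007] Y [-0.02   0.008  0.016] [66. 65. 68.]
0.006 26 X [-0.018 -0.016  0.01 ] Y [-0.024 -0.013  0.019] [48. 43. 41.]
0.014 38 X [-0.018 -0.015  0.002] Y [-0.024 -0.009  0.021] [38. 37. 36.]
0.022 43 X [-0.018 -0.016  0.002] Y [-0.025 -0.004  0.02 ] [25. 24. 23.]
```

The picture shows the castor held upright by its cheeks, with its head at crop (345,300) over the tray. The depth data agree: head about 16 mm and stem tip about 44 mm below the TCP. I lower it to the floor and lay it down by pivoting in a light grip, so the wheel gets no knock.

```bash

python3 -m handwheel '[[[0.1,0.03,0],0],[[0.1,0.03,0],0],[[0.061,0.02,0],0],[[0,0,0],0],[[0,0,0.15],0],[[0,0,0.2],0],[[0,0,0.2],0],[[0,0,0.13],0],[[0,0,0.1],0],[[0,0,0.05],0],[[0,0,0],0],[[0,0,0],0]]'
python3 -c "
from h import *
import math
go((.5273,-.3170),.05,math.radians(10.7))"
```

```text
time: 29.55
eef_pos: [0.5274, -0.3181, 0.0602]
eef_rot: [3.142, -0.0, 0.185]
contact_force: [-0.5, -1.0, -1.1]
finger_gap: 0.294
gripper_force: 25.0
q6 0.82 turn -0.0005 (0.0 rows of .039) shift [ 0.0006 -0.0088  0.0848]
```

```bash

python3 -m handwheel '[[[0,0,0.02],0],[[0,0,0.02],0],[[0,0,0.015],0],[[0,0,0.01],0],[[0,0,0.005],0],[[0,0,0],0],[[0,0,0],0]]' | sed -n '2p;4p'
python3 -m handwheel '[[[0,0,0.006],0],[[0,0,0],0]]' | sed -n '2p;4p'
python3 -m handwheel '[[[0,0,0.006],0],[[0,0,0],0]]' | sed -n '2p;4p'
python3 -m handwheel '[[[0,0,0.006],0],[[0,0,0],0]]' | sed -n '2p;4p'
```

```text
eef_pos: [0.5275, -0.3179, 0.0515]
contact_force: [0.0, 0.7, -0.9]
eef_pos: [0.5274, -0.3179, 0.0507]
contact_force: [-0.2, 0.2, -0.4]
eef_pos: [0.5274, -0.3179, 0.0499]
contact_force: [0.2, -0.9, -1.3]
eef_pos: [0.5274, -0.3179, 0.0492]
contact_force: [0.1, 0.3, -0.4]
```

```bash

python3 -m handwheel '[[[0,0,0.006],0],[[0,0,0],0]]' | sed -n '2p;4p'
python3 -m handwheel '[[[0,0,0.005],0],[[0,0,0],0]]' | sed -n '2p;4p'
```

```text
eef_pos: [0.5274, -0.3179, 0.0484]
contact_force: [-0.2, 0.3, -1.4]
eef_pos: [0.5274, -0.3179, 0.0479]
contact_force: [-0.5, -0.6, -1.8]
```

```bash

python3 -m handwheel '[[[0,0,0.004],0],[[0,0,0],0]]' | sed -n '2p;4p'
```

```text
eef_pos: [0.5274, -0.3179, 0.0478]
contact_force: [-1.2, 1.1, 0.5]
```

```bash

python3 -m handwheel '[[[0,0,0.004],0],[[0,0,0],0],[[0,0,0],0]]' - 5 | tail -4
python3 -m handwheel '[[[-0.023,0,0.005],0],[[-0.023,0,0.005],0],[[-0.022,0,0.005],0],[[-0.022,0,0.005],0],[[-0.022,0,0.008],0],[[-0.022,0,0.009],0],[[-0.021,0,0.009],0],[[-0.021,0,0.009],0],[[0,0,0],0]]'
python3 - <<'E'
from h import *
im,d=optics.get_image("scene");u,v=px("scene",state()["eef_pos"]).astype(int)
x0,y0=max(u-60,0),max(v-50,0)
cv2.imwrite("pics/lay.png",cv2.resize(im[y0:y0+100,x0:x0+120,::-1],None,fx=5,fy=5,interpolation=cv2.INTER_CUBIC))
E
```

```text
eef_rot: [3.141, -0.0, 0.185]
contact_force: [-2.1, 0.4, 4.4]
finger_gap: 0.294
gripper_force: 5.0
time: 32.13
eef_pos: [0.5058, -0.3219, 0.04]
eef_rot: [-3.141, 0.001, 0.185]
contact_force: [-1.1, -1.1, -0.6]
finger_gap: 0.291
gripper_force: 5.0
```

View pics/lay.png

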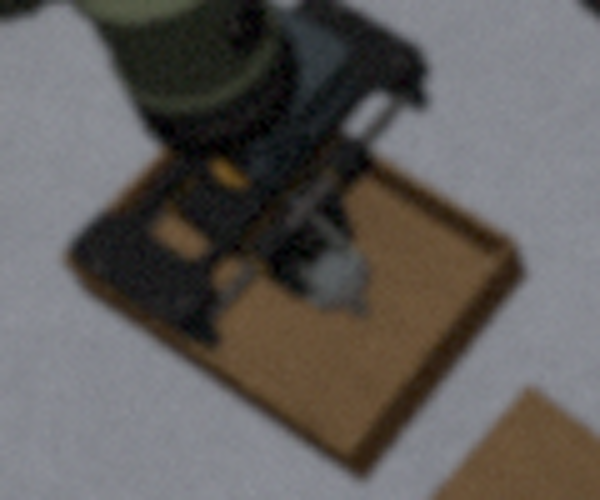

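The picture shows the castor tilting: head at crop (335,275), stem pointing to (362,310) and trailing, as intended. Continuing the arc.

```bash

python3 -m handwheel '[[[-0.026,0,0.016],0],[[-0.026,0,0.016],0],[[-0.026,0,0.017],0],[[-0.023,0,0.02],0],[[-0.023,0,0.021],0],[[-0.022,0,0.021],0],[[0,0,0],0]]' | sed -n '2p;4p'
python3 -m handwheel '[[[-0.02,0,0.024],0],[[-0.019,0,0.024],0],[[-0.018,0,0.024],0],[[0,0,0],0]]' | sed -n '2p;4p'
python3 -m handwheel '[[[-0.01,0,0.02],0],[[-0.01,0,0.02],0],[[0,0,0],0]]' | sed -n '2p;4p'
python3 - <<'E'
from h import *
im,d=optics.get_image("scene");u,v=px("scene",state()["eef_pos"]).astype(int)
x0,y0=max(u-60,0),max(v-50,0)
cv2.imwrite("pics/lay2.png",cv2.resize(im[y0:y0+100,x0:x0+120,::-1],None,fx=5,fy=5,interpolation=cv2.INTER_CUBIC))
E
```

```text
eef_pos: [0.4884, -0.325, 0.0264]
contact_force: [-0.5, -1.2, -0.8]
eef_pos: [0.482, -0.3262, 0.0177]
contact_force: [0.5, -0.3, -0.8]
eef_pos: [0.4799, -0.3267, 0.0131]
contact_force: [-0.1, -0.5, -0.6]
```

View pics/lay2.png

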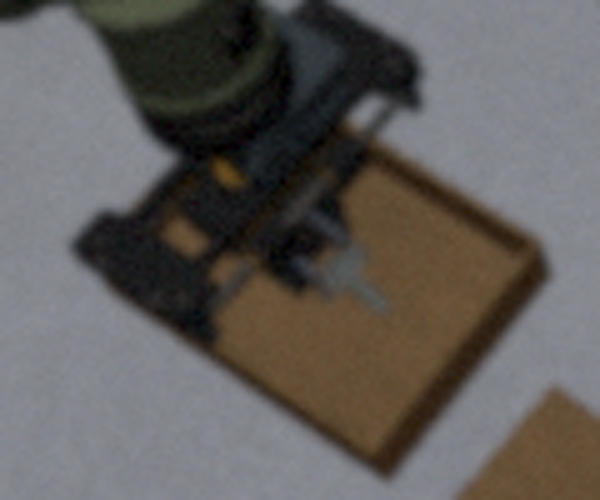

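The picture shows the castor nearly flat, with its stem along crop (345,270)–(380,305). I creep down until the wheel touches.

```bash

python3 -m handwheel '[[[-0.003,0,0.006],0],[[0,0,0],0]]' | sed -n '2p;4p'
python3 -m handwheel '[[[-0.003,0,0.006],0],[[0,0,0],0]]' | sed -n '2p;4p'
python3 -m handwheel '[[[-0.002,0,0.005],0],[[0,0,0],0]]' | sed -n '2p;4p'
python3 -m handwheel '[[[-0.002,0,0.005],0],[[0,0,0],0]]' | sed -n '2p;4p'
```

```text
eef_pos: [0.4801, -0.3268, 0.0129]
contact_force: [0.1, 0.0, -0.3]
eef_pos: [0.4798, -0.3268, 0.0123]
contact_force: [1.2, 0.0, 1.2]
eef_pos: [0.4795, -0.3269, 0.0116]
contact_force: [-0.7, -0.3, 1.1]
eef_pos: [0.4792, -0.3269, 0.011]
contact_force: [0.2, -0.2, -0.3]
```

```bash

python3 -m handwheel '[[[-0.001,0,0.005],0],[[0,0,0],0]]' | sed -n '2p;4p'
python3 -m handwheel '[[[-0.001,0,0.005],0],[[0,0,0],0]]' | sed -n '2p;4p'
python3 -m handwheel '[[[-0.001,0,0.004],0],[[0,0,0],0]]' | sed -n '2p;4p'
```

```text
eef_pos: [0.479, -0.327, 0.0104]
contact_force: [-0.2, 1.3, 0.6]
eef_pos: [0.4788, -0.327, 0.0097]
contact_force: [-0.1, -0.1, 2.0]
eef_pos: [0.4786, -0.327, 0.0092]
contact_force: [-2.2, 0.3, 1.0]
```

```bash

python3 -m handwheel '[[[0,0,0],0],[[0,0,0],0],[[0,0,0],0],[[0,0,0],0],[[0,0,0],0],[[0,0,0],0]]' 0.55 | tail -3
python3 -m handwheel '[[[0,0,-0.05],0],[[0,0,-0.15],0],[[0,0,-0.2],0],[[0,0,-0.3],0],[[0,0,-0.3],0],[[0,0,-0.3],0],[[0,0,-0.2],0],[[-0.15,0,0],0],[[-0.25,0,0],0],[[-0.25,0,0],0],[[-0.1,0,0],0],[[0,0,0],0]]'
python3 - <<'E'
from h import *
im,d=optics.get_image("scene")
cv2.imwrite("pics/end.png",cv2.resize(im[80:320,60:380,::-1],None,fx=2.5,fy=2.5,interpolation=cv2.INTER_CUBIC))
E
```

```text
contact_force: [-0.0, 0.2, 0.3]
finger_gap: 0.552
gripper_force: 0.0
time: 36.07
eef_pos: [0.3883, -0.3437, 0.1899]
eef_rot: [3.142, 0.0, 0.183]
contact_force: [0.1, 0.3, 0.5]
finger_gap: 0.554
gripper_force: 0.0
```

View pics/end.png

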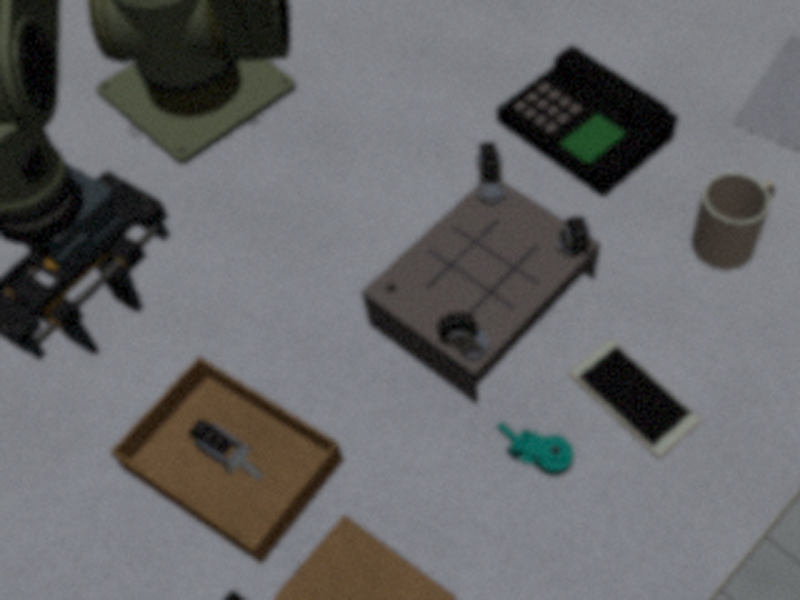

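The castor lies in the tray at (225,445). The socket at (392,288) is empty, the other three castors are seated, and the other things are undisturbed.

```bash
python3 -c "
from rig import robot
print(robot.job_done())"
```

```text
the job is handed in; nothing more can be done
None
```

The job is handed in: I turned all four wheels with a light fingertip (about 6 N), found the binding castor by its drag of about 3 N, and laid it in the tray held by its fork; the three free-running castors are still seated and nothing else was disturbed.

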